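Snap the yellow battery pack into the test clip

ROBOT

A 7-joint arm with a two-finger parallel gripper is mounted at the origin on the work surface. World frame = base frame: x ahead of the robot, y to its left, z up, the work surface at z = 0. Lengths are in mm, angles in rad, forces in N, time in s.
With the tool pointing down it reaches from about 400 to 875 mm from the base axis. Payload 4.4 kg.
Tool frame: the origin (TCP) lies on the centre line of the jaws, within the pads' length; the fingertips stand 14 mm ahead of it and the grasp point (between the pads) lies 5 mm behind it (tips_ahead is the distance from the TCP to the fingertips, in mm); z points along the fingers, y is the line along which they close (so a half turn about z gives the same grasp; the last joint's range is limited). The gripper opens to 85 mm and grips with 20 to 120 N. Pads are 22 mm wide; open, the fingers measure 114 mm over their backs; the gripper's body (76 mm by 85 mm) begins 54 mm behind the grasp point. The pads swing forward as they close: fully open they stand 13 mm farther back than shut.
Start: joints at [1.272, 0.628, 0.038, 1.517, -0.027, 0.996, -0.02], TCP at [149.984, -632.473, 245.313] pointing down, gripper open.
Joint ranges: [-3.06, 3.06], [-0.37, 2.12], [-1.25, 1.32], [0.18, 2.47], [-1.1, 4.24], [0.23, 1.98], [-2.94, 2.94]. Speed limits (rad/s): [2.57, 2.57, 3.14, 3.14, 3.14, 3.14, 3.14].

INTERFACE

Orientations are given as [roll, pitch, yaw] about the fixed x, y, z axes, in that order (R = Rz(yaw) Ry(pitch) Rx(roll)).
In Python, from cell import * gives the robot as it stands.
- The arm moves only by the tool move_arm, never from a script. Its argument "rows" is text: rows parted by semicolons, each of 7 numbers parted by spaces: the shift along the tool's x, y, z scaled (see below), then the turn, a rotation vector about the tool's x, y, z scaled (see below), then the closure, from -1 (fully open) to 1 (shut). A call has 1 to 12 rows; each row is the pose to reach, as a shift and turn from the pose commanded when the call began, along the tool's axes at that moment; what a row does not reach only later rows make up. The controller multiplies each number of a shift by 0.3 m and each number of a turn by pi/2 rad. A row lasts 1/12 s, in which the tool goes at most 41.7 mm and 7.16 degrees, less where a joint would pass 70% of its speed; a pose out of reach is approached as far as the arm can. A call with a number of a shift or a turn outside -1 to 1 is refused whole. A call with a gripper value outside its range is refused whole. The fingers move at their own pace and stop on an object; the grip force is fixed at half the most. Time passes only in rows, so rows that repeat a pose let the fingers close. It gives the time, the measured TCP pose, the force, the opening and the grip force at its end, in the units of the state.
- read_state(): the state, without advancing time (a new reading comes with each control period).
- get_image(name): name is "scene" or "top" or "wrist"; returns a dict with "img" (480x640x3 uint8, red, green, blue), "vfov" (degrees; the focal length in pixels is half the picture's height over the tangent of half this angle, whatever the lens; pixels are square), "cx", "cy" (the principal point, pixels), "extrinsics" (4x4, takes a point from camera to world coordinates); the wrist camera has in their place "T_tool_cam" (4x4, takes a point from camera to tool coordinates, whose origin is the TCP and whose axes are the flange's). Camera axes: x right, y up, looking along -z (the intrinsics and any distortion apply to the point x, -y, -z); pixel columns grow to the right and rows downward; lengths in mm; the calibration is good to about 2 mm. A picture is of the moment at which its call begins: read the wrist's pose just before it. There is no depth.
- finish_job(): hands the job in; it is judged then, once.
The state is a dict: "clock": time; "qpos": joint angles; "qd": joint speeds; "tau": joint torques, N m; "eef_pos": TCP position; "tool_rot": TCP orientation; "force": force on the tool from outside, world axes, zero at the start; "torque": the same for the moment, N m; "width": finger opening in mm; "gripper_force": force on a finger pad.
Only numpy, scipy, OpenCV 4.12 (cv2) and the standard library are available. Lean on these libraries where they do the work, as an engineer would, in place of code of your own. Each camera call takes 0.05 s, during which the arm holds its last target. There are 200 camera calls.

TASK

Lift the yellow tubular battery pack, and only that one, out of the blue bin and lay it in the open mouth of the test clip, on the orange sprung jaw, with its red end towards the red terminal; let go of it there. Then press it down past the jaw until it sits fully home in the fork and the jaw has snapped shut over it. Leave the two grey packs in the bin and do not knock over or shift the carton, the jar and the cup.

Things in the scene. Friction and masses are not known exactly. Their poses are not given: they have to be found in the camera images.
- bin: Open blue plastic bin, fixed, 215 (x) x 262 (y) mm outside, walls 6 mm thick and 55 mm high, black raised floor 22 mm above the bench. Origin: centre of its underside. Three packs lie on its floor, roughly along its x axis, about 78 mm apart in y, in any order. The bin stands left or right of the robot, the clip on the other side.
- yellow_pack_mid (a point): Centre of the yellow pack, the one to load, on its long axis x: loose rod 150 mm long, 0.13 to 0.25 kg, round yellow body 26 mm in diameter, square cap 30 x 30 x 14 mm on each end, red at +x, black at -x. It lies on its caps: this point starts 15 mm above the bin floor (37 mm above the bench).
- yellow_red_end (a point): Middle of the outer face of the yellow pack's red cap, 75 mm along +x from its centre.
- grey_pack_a_mid (a point): Centre of a grey pack of the same shape, to be left in the bin.
- grey_pack_b_mid (a point): Centre of the other grey pack of the same shape, to be left in the bin.
- clip: Test clip, fixed to the bench: aluminium base plate 130 (x) x 200 (y) x 15 mm; origin: centre of its underside. The slot for the pack runs along the clip's y axis above the origin. Two dark steel forks, 18 mm wide in y, stand at y = +42 and -42 mm; sprung orange jaw on the +x side. Red terminal block at y = +92 mm, black one at y = -92 mm, both up to z = 39 mm.
- fork_top (a point): Midway between the tops of the two tall prongs (clip x -14, y 0, z 86 mm), clip axes. Tall prongs: -x side of the slot, inner face upright at x = -14 mm up to z = 86 mm, above it leaning outwards to z about 103 mm. Short prongs: +x side, inner face x = +14 mm, up to z = 47 mm. Fork floor at z = 32 mm.
- contact_top (a point): Top middle of the black contact blocks between the forks (clip x 0, y 0, z 51 mm). They lie x 15 to 27 mm on either side of the slot, y within 22 mm, and reach z = 51 mm, so fingers cannot straddle a seated pack: press its top in the middle with closed fingertips. Seated, the pack's top is at z = 58 mm.
- clip_seat (a point): Where the pack's centre lies when seated: on the slot's centre line, 45 mm above the clip's underside; clip axes (y along the slot to the red terminal). A pack laid in the mouth rests between tall prongs and jaw noses with its centre about 31 mm above this point and 1 mm to -x; pressing moves it down 31 mm against roughly 8 to 15 N.
- jaw (a joint): Angle of the orange sprung jaw (rad): 0 shut, held on its stop by the spring; grows to 0.5 as it is pushed outwards to the clip's +x. Hinge along the clip's y, under the slot, at z = 22 mm. Two arms, 15 mm wide, at y = +42 and -42 mm, stand at x 22 to 31 mm up to z about 83 mm, joined by a bar at z = 32 mm; each ends in a nose.
- jaw_nose (a point): Tip of the jaw's noses, midway between the two: when shut 4 mm to +x of the slot's centre line and 60 mm above the clip's underside. From the tip each nose slopes up and outwards at 55 degrees to z about 83 mm.
- carton: Loose cardboard carton 90 x 50 x 100 mm standing between bin and clip, 0.35 kg, origin: centre of its underside.
- jar: Loose jar with a white cap, 50 mm in diameter, 110 mm high, standing beyond the clip; origin: centre of its underside.
- cup: Loose empty orange cup, 64 mm across, 60 mm high, standing beyond the bin; origin: centre of its underside.

How it is judged:
By the outcome, as a careful person would: the job done as asked, in the order asked, and still so for the second after the job is handed in, with the robot touching nothing.
It also fails if it takes over 53 s, if anything falls off the work surface, if the arm or the gripper's body presses on something with over 40 N, if the wrist force passes 120 N, or if a joint passes its speed limit or range.

## Working session

There is one attempt and no reset: what is moved stays moved. The work goes in short steps, Python scripts to look and compute and a tool call to move; the robot and the scene stay as the last step left them, time stands still between calls to the robot, and variables do not carry over. Pictures are saved under pics/ and viewed, at most 10 in all, crops included, and the job is handed in when it is done.

Besides the shell and the picture viewer there is one more tool, called after "Request:" by a JSON object that holds its "method" and its "body". move_arm: Moves the arm, as the interface text tells. Its arguments: {"type":"object","properties":{"rows":{"type":"string"}},"required":["rows"]}

```bash
mkdir -p pics; cat > h.py <<'E'
from cell import *
import numpy as np, cv2, json
from scipy.spatial.transform import Rotation as R
def snap(n,f):
    s=read_state(); d=get_image(n); cv2.imwrite('pics/'+f,d['img'][:,:,::-1]); 
    return s,d
E
python3 - <<'E'
from h import *
import pickle
s=read_state(); print(s)
D={}
for n in ['scene','top','wrist']:
    s,d=snap(n,n+'0.png'); D[n]=(s,d); print(n,{k:(v if k!='img' else 0) for k,v in d.items()})
pickle.dump(D,open('d0.pkl','wb'))
E
```

```text
{'clock': 0.0, 'qpos': array([ 1.27219042,  0.62934048,  0.03844938,  1.51839755, -0.02700979,
        0.99629942, -0.01998614]), 'qd': array([-2.68343435e-03,  2.89148282e-05, -1.87712731e-03, -8.35759421e-04,
        4.53771869e-04, -1.44697475e-03, -5.28257862e-04]), 'tau': array([ 1.47858507e-03, -5.63416314e+01,  1.22635368e+00, -1.93453950e+01,
        1.08479586e-02,  1.04887705e-02,  1.03488051e-05]), 'eef_pos': array([ 149.84507795, -631.86059843,  244.38341555]), 'tool_rot': array([-3.13966617e+00,  2.19505127e-05,  2.32807787e-01]), 'force': array([-0.87194198, -0.38880429, -0.23094157]), 'torque': array([-0.02794835,  0.06658759, -0.01579511]), 'gripper_force': 0.0, 'width': 85.52367290041921}
scene {'img': 0, 'vfov': 46.963454227112415, 'cx': 318.18578854200047, 'cy': 236.6491494233816, 'extrinsics': array([[ 1.18479399e-01, -5.27890820e-01,  8.41007678e-01,
         1.59881098e+03],
       [ 9.92943680e-01,  5.86813037e-02, -1.03050246e-01,
        -1.26529665e+02],
       [ 5.04785212e-03,  8.47282590e-01,  5.31118379e-01,
         7.19529533e+02],
       [ 0.00000000e
[... 266 characters left out ...]
[-9.99997969e-01, -1.94262197e-03, -5.36070655e-04,
        -9.68761680e-01],
       [-6.84437577e-04,  7.71974104e-02,  9.97015592e-01,
         1.01806488e+03],
       [ 0.00000000e+00,  0.00000000e+00,  0.00000000e+00,
         1.00000000e+00]])}
wrist {'img': 0, 'vfov': 62.02619499913989, 'cx': 315.5972518709426, 'cy': 241.12106926151756, 'T_tool_cam': array([[-1.00871248e-04,  9.48151993e-01,  3.17817224e-01,
         8.18380557e+01],
       [ 9.99999357e-01,  4.54628017e-04, -1.03891562e-03,
        -9.06294543e-01],
       [-1.12953853e-03,  3.17816915e-01, -9.48151429e-01,
        -1.27970054e+02],
       [ 0.00000000e+00,  0.00000000e+00,  0.00000000e+00,
         1.00000000e+00]])}
```

View pics/top0.png

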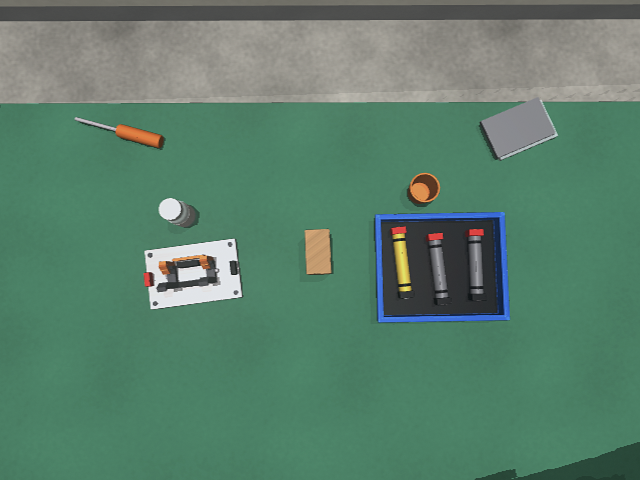

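View pics/scene0.png

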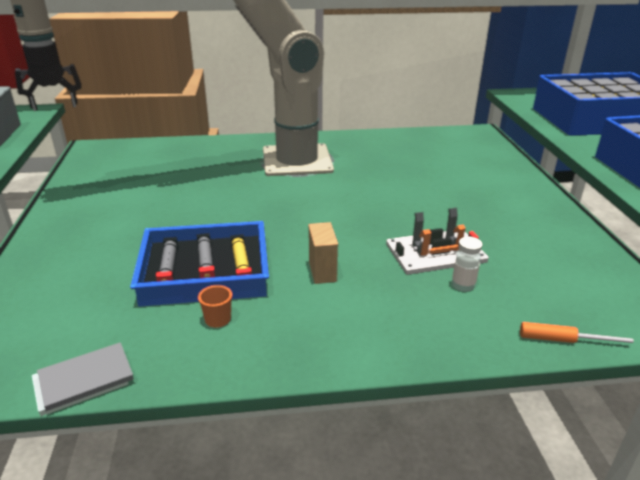

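The top view shows the yellow pack around (402,262), red end up at (399,231), in the bin on the right. The clip is at (193,273), with its red terminal at (149,279) and the jaw on the far side. The carton is at (318,252), the jar at (172,210) and the cup at (424,188). The scene view agrees with this. Next I'll enlarge the crops.

```bash
python3 - <<'E'
import cv2,numpy as np
t=cv2.imread('pics/top0.png'); s=cv2.imread('pics/scene0.png')
def c(im,x,y,w,h,k):
    o=cv2.resize(im[y:y+h,x:x+w],None,fx=k,fy=k,interpolation=cv2.INTER_CUBIC)
    for i in range(0,w,10): cv2.line(o,(i*k,0),(i*k,8 if i%50 else 16),(255,255,255),1); cv2.putText(o,str(x+i),(i*k+1,18),0,.3,(255,255,255),1) if i%20==0 else 0
    for i in range(0,h,10): cv2.line(o,(0,i*k),(8,i*k),(255,255,255),1); cv2.putText(o,str(y+i),(9,i*k+4),0,.3,(255,255,255),1) if i%20==0 else 0
    return o
A=c(t,140,200,110,120,5)[:600,:400]; 
# left: clip top (80 wide cut) -> use whole
o=np.zeros((600,800,3),np.uint8)
o[0:300,0:440]=c(t,140,235,110,75,4); o[0:300,440:800]=c(t,375,225,90,75,4)[:300]
o[300:600,0:440]=c(s,380,200,110,75,4); o[300:600,440:800]=c(s,200,220,90,75,4)
cv2.imwrite('pics/crop0.png',o)
E
```

```text
(no output)
```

View pics/crop0.png

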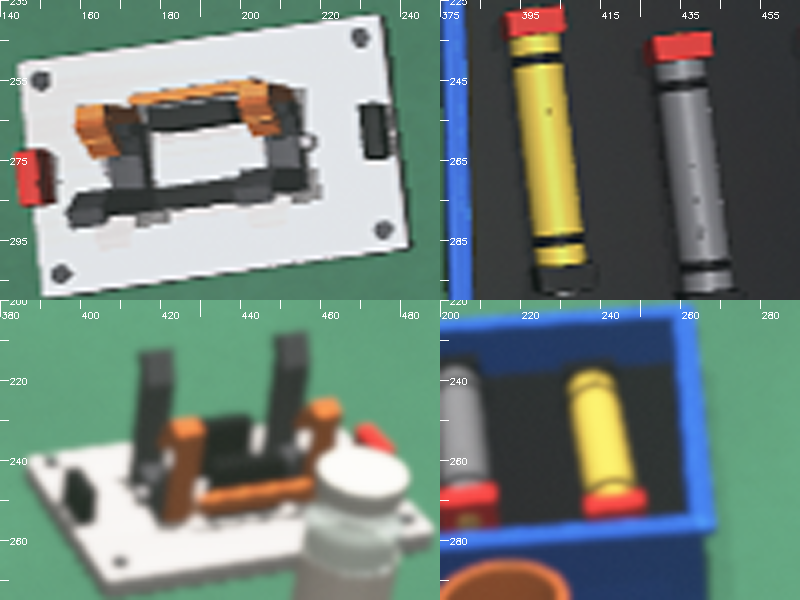

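The crop gives the plate-top corners in the top view at about (144.5,251), (235,238.5), (242.5,296.2) and (150.5,309.2). The red cap's outer edge is at about (399.2,227) and the black end at about (406.5,298). In the scene view the tall prong tops are near (419,213) and (453,209).

```bash
cat >> h.py <<'E'
def ray(d,uv,s=None):
    T=d.get('extrinsics')
    if T is None:
        W=np.eye(4); W[:3,:3]=R.from_euler('xyz',s['tool_rot']).as_matrix(); W[:3,3]=s['eef_pos']; T=W@d['T_tool_cam']
    f=240/np.tan(np.radians(d['vfov'])/2)
    v=np.array([(uv[0]-d['cx'])/f,-(uv[1]-d['cy'])/f,-1.]); return T[:3,3],T[:3,:3]@v
def atz(d,uv,z,s=None):
    o,v=ray(d,uv,s); return o+v*(z-o[2])/v[2]
def tri(*rays):
    A=0;b=0
    for o,v in rays:
        v=v/np.linalg.norm(v);P=np.eye(3)-np.outer(v,v);A=A+P;b=b+P@o
    p=np.linalg.solve(A,b); return p,[np.linalg.norm(np.cross(p-o,v/np.linalg.norm(v))) for o,v in rays]
def ymask(img):
    h=cv2.cvtColor(img,cv2.COLOR_RGB2HSV); m=cv2.inRange(h,(22,120,80),(34,255,255))
    n,l,st,c=cv2.connectedComponentsWithStats(m); i=1+np.argmax(st[1:,4]); ys,xs=np.where(l==i)
    return cv2.minAreaRect(np.c_[xs,ys].astype(np.float32)),c[i]
E
python3 - <<'E'
from h import *
import pickle
D=pickle.load(open('d0.pkl','rb')); t=D['top'][1]; s=D['scene'][1]
np.set_printoptions(precision=1,suppress=True)
rt,ct=ymask(t['img']); rs,cs=ymask(s['img']); print(rt,ct,rs,cs)
print('pack tri',tri(ray(t,ct),ray(s,cs)), atz(t,ct,48),'top z50')
a=atz(t,(399.2,227),52);b=atz(t,(406.5,298),52);print('ends',a,b,(a+b)/2,np.linalg.norm(a-b),np.degrees(np.arctan2(*(a-b)[1::-1])))
C=[atz(t,u,15) for u in [(144.5,251),(235,238.5),(242.5,296.2),(150.5,309.2)]]
C=np.array(C);print(C,C.mean(0)); 
for i in range(4): print(np.linalg.norm(C[i]-C[i-1]), np.degrees(np.arctan2(*(C[i]-C[i-1])[1::-1])))
for n,u in dict(carton=(319,252),).items(): print(n,atz(t,u,100))
print('jar',atz(t,(171,209),110))
print('bin',[atz(t,u,55) for u in [(376,215),(505,213),(509,319),(379,321)]])
W=D['wrist']; 
E
```

```text
((401.4551696777344, 262.00543212890625), (43.01846694946289, 12.454296112060547), 83.0887680053711) [401.4 262. ] ((239.34616088867188, 252.23077392578125), (30.79022979736328, 13.139780044555664), 78.69007110595703) [239.5 252.4]
pack tri (array([ 580.6, -174.6,   47.7]), [np.float64(0.33262638639565023), np.float64(0.3326263863957141)]) [ 580.6 -174.2   48. ] top z50
ends [ 654.5 -169.9   52. ] [ 505.2 -182.9   52. ] [ 579.9 -176.4   52. ] 149.89055099068506 4.963214078477231
[[607.  381.8  15. ]
 [634.1 184.1  15. ]
 [508.2 166.2  15. ]
 [480.6 365.4  15. ]] [557.5 274.4  15. ]
127.47329782200532 7.428299410072619
199.62380976865032 -82.20379294024393
127.09808128011227 -171.9342075719601
201.040697155613 97.90279430025251
carton [599.1  -0.2 100. ]
jar [685. 295. 110.]
bin [array([ 679.8, -120.8,   55. ]), array([ 683.5, -393.5,   55. ]), array([ 461.6, -394.4,   55. ]), array([ 458. , -124.5,   55. ])]
```

Request:
{"method": "move_arm", "body": {"rows": "0.87 -0.575 0.075 0 0 0 -0.08;0.87 -0.575 0.075 0 0 0 -0.08;0.87 -0.575 0.075 0 0 0 -0.08;0.87 -0.575 0.075 0 0 0 -0.08;0.87 -0.575 0.075 0 0 0 -0.08;0.87 -0.575 0.075 0 0 0 -0.08;0.87 -0.575 0.075 0 0 0 -0.08;0.87 -0.575 0.075 0 0 0 -0.08;0.87 -0.575 0.075 0 0 0 -0.08"}}

```text
clock: 0.9
eef_pos: [369.1, -398.5, 222.3]
tool_rot: [-3.138, -0.003, 0.243]
force: [0.4, 0.1, -0.4]
width: 46.2
gripper_force: 0.0
```

Request:
{"method": "move_arm", "body": {"rows": "0.87 -0.575 0.075 0 0 0.08 -0.08;0.87 -0.575 0.075 0 0 0.08 -0.08;0.87 -0.575 0.075 0 0 0.08 -0.08;0.87 -0.575 0.075 0 0 0.08 -0.08;0.87 -0.575 0.075 0 0 0.08 -0.08;0.87 -0.575 0.075 0 0 0.08 -0.08;0.87 -0.575 0.075 0 0 0.08 -0.08;0.87 -0.575 0.075 0 0 0.08 -0.08;0.87 -0.575 0.075 0 0 0.08 -0.08;0.87 -0.575 0.075 0 0 0.08 -0.08;0.87 -0.575 0.075 0 0 0.08 -0.08"}}

```text
clock: 1.82
eef_pos: [577.3, -178.0, 200.1]
tool_rot: [3.141, 0.001, 0.106]
force: [-1.1, 0.1, -0.2]
width: 46.0
gripper_force: 0.0
```

```bash
python3 - <<'E'
from h import *
import pickle
s,d=snap('wrist','w1.png'); pickle.dump((s,d),open('w1.pkl','wb'))
print(s['eef_pos'],s['tool_rot'],s['width'],s['qd'].max(),s['qpos'])
r,c=ymask(d['img']); print(r,c, atz(d,c,48,s))
E
```

```text
[ 577.29673229 -178.04428362  200.06470847] [3.14050754e+00 1.48890628e-03 1.05613640e-01] 45.98649843102382 0.02089147970657738 [ 0.20437956  0.61426552  0.07571947  1.69936727 -0.05695554  0.83111249
 -1.16042896]
((310.5, 214.5), (123.0, 37.0), 90.0) [310.63480839 213.34808394] [ 585.6784679  -173.10635188   48.        ]
```

View pics/w1.png

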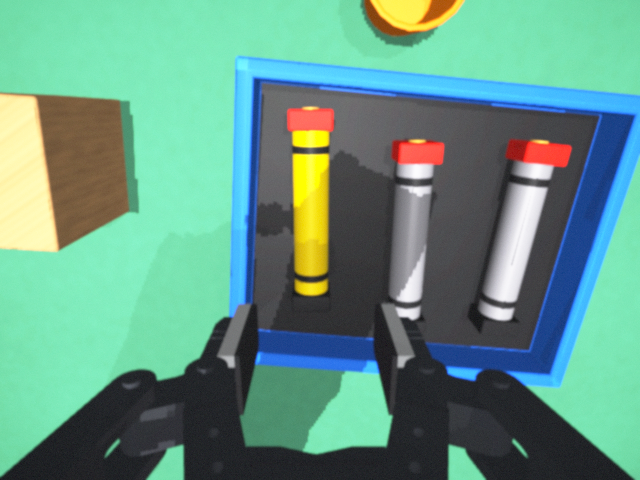

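The wrist view shows the yellow body from (311,130) to (311,295). It is upright in the image, so the pack's yaw is about the tool's 0.106. The gap to the left bin wall is about 40 px.

```bash
python3 - <<'E'
from h import *
import pickle
np.set_printoptions(precision=1,suppress=True)
s,d=pickle.load(open('w1.pkl','rb')); t=pickle.load(open('d0.pkl','rb'))['top'][1]
a,b=atz(d,(311,130),50,s),atz(d,(311.5,295),50,s); print(a,b,(a+b)/2,np.linalg.norm(a-b),np.arctan2(*(a-b)[1::-1]))
a2,b2=atz(d,(310,112),52,s),None; print('redcap top near outer',a2)
h=cv2.cvtColor(t['img'],cv2.COLOR_RGB2HSV)[220:305,385:420]; m=cv2.inRange(h,(0,120,60),(10,255,255)); ys,xs=np.where(m>0); print('top red',xs.min()+385,xs.max()+385,ys.min()+220,ys.max()+220)
# body ends in top crop: yellow start/ end rows
my=cv2.inRange(h,(22,110,60),(34,255,255)); ys,xs=np.where(my>0); print('top yellow rows',ys.min()+220,ys.max()+220)
pt=[xs[ys==ys.min()].mean()+385,ys.min()+220-.5]; pb=[xs[ys==ys.max()].mean()+385,ys.max()+220.5]; print(pt,pb)
print(tri(ray(t,pt),ray(d,(311,130),s)),tri(ray(t,pb),ray(d,(311.5,295),s)))
# wall inner edge at left, rim z55
for u in [(240,215),(253,215)]: print('wall',atz(d,u,55,s))
E
```

```text
[ 643.6 -167.5   50. ] [ 521.8 -180.3   50. ] [ 582.7 -173.9   50. ] 122.4896544767893 0.10498314003074052
redcap top near outer [ 655.  -165.7   52. ]
top red 390 406 226 234
top yellow rows 233 291
[np.float64(402.0), np.float64(232.5)] [np.float64(402.5), np.float64(291.5)]
(array([ 642.7, -169.5,   75.5]), [np.float64(2.9914725713263524), np.float64(2.9914725713264634)]) (array([ 517.9, -178.8,   40.5]), [np.float64(2.015249377136214), np.float64(2.0152493771361315)])
wall [ 581.1 -123.6   55. ]
wall [ 582.  -132.7   55. ]
```

Request:
{"method": "move_arm", "body": {"rows": "0.015 -0.01 0.1 0 0 0 0.01;0.015 -0.01 0.2 0 0 0 0.01;0.015 -0.01 0.3 0 0 0 0.01;0.015 -0.01 0.3 0 0 0 0.01;0.015 -0.01 0.3 0 0 0 0.01;0.015 -0.01 0.3 0 0 0 0.01"}}

```text
clock: 2.37
eef_pos: [582.9, -174.5, 111.8]
tool_rot: [3.14, -0.002, 0.105]
force: [0.4, -0.5, 0.5]
width: 42.5
gripper_force: 0.0
```

```bash
python3 - <<'E'
from h import *
s,d=snap('wrist','w2.png'); print(s['eef_pos'],s['tool_rot'],s['width'])
E
```

```text
[ 582.90138216 -174.51156125  111.83769812] [ 3.14029954e+00 -1.66822705e-03  1.05249789e-01] 42.52013644879766
```

View pics/w2.png

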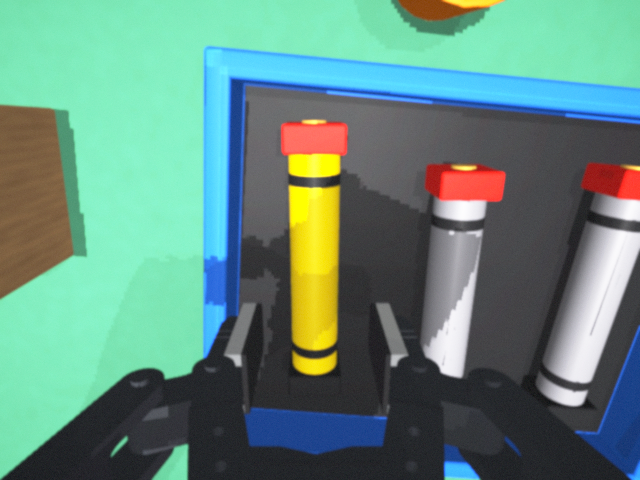

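The pack is centred between the pads: the pad edges are at 263 and 370, and the pack axis is at 315. I'll descend and grip.

Request:
{"method": "move_arm", "body": {"rows": "0 0 0.06 0 0 0 0.01;0 0 0.12 0 0 0 0.01;0 0 0.18 0 0 0 0.01;0 0 0.22 0 0 0 0.01;0 0 0.24 0 0 0 0.01;0 0 0.24 0 0 0 0.01;0 0 0.24 0 0 0 0.01"}}

```text
clock: 3.0
eef_pos: [583.1, -173.2, 39.2]
tool_rot: [3.141, -0.001, 0.107]
force: [0.2, 0.7, -0.2]
width: 42.4
gripper_force: 0.0
```

Request:
{"method": "move_arm", "body": {"rows": "0 0 0 0 0 0 1;0 0 0 0 0 0 1;0 0 0 0 0 0 1;0 0 0 0 0 0 1;0 0 0 0 0 0 1;0 0 0 0 0 0 1;0 0 0 0 0 0 1"}}

```text
clock: 3.58
eef_pos: [583.4, -173.2, 39.8]
tool_rot: [3.141, -0.002, 0.107]
force: [-1.0, -0.4, 6.4]
width: 23.8
gripper_force: 59.0
```

Request:
{"method": "move_arm", "body": {"rows": "0 0 -0.02 0 0 0 1;0 0 -0.05 0 0 0 1;0 0 -0.1 0 0 0 1;0 0 -0.17 0 0 0 1;0 0 -0.25 0 0 0 1;0 0 -0.34 0 0 0 1;0 0 -0.43 0 0 0 1;0 0 -0.5 0 0 0 1;0 0 -0.55 0 0 0 1;0 0 -0.55 0 0 0 1;0 0 -0.55 0 0 0 1"}}

```text
clock: 4.5
eef_pos: [582.7, -172.9, 204.2]
tool_rot: [3.141, -0.002, 0.107]
force: [-0.4, -0.5, -2.3]
width: 24.4
gripper_force: 59.1
```

```bash
python3 - <<'E'
from h import *
import pickle
s,d=snap('wrist','w3.png'); pickle.dump((s,d),open('w3.pkl','wb'));print(s['eef_pos'],s['tool_rot'],s['width'],s['force'],s['gripper_force'])
E
```

```text
[ 582.65403633 -172.90775861  204.22142726] [ 3.14105492e+00 -1.66099388e-03  1.07150918e-01] 24.36300965094275 [-0.37003804 -0.54579765 -2.29679802] 59.12283718585968
```

View pics/w3.png

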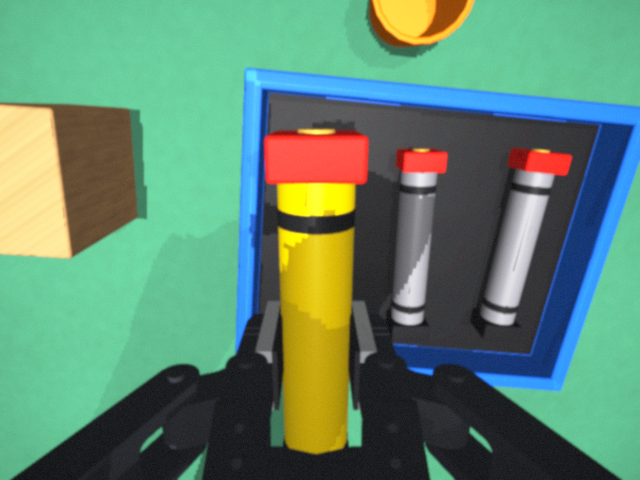

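The pack is held square and centred. From the cap's width, the pack's axis is about 2.7 mm ahead of the TCP and its axial offset is about 0. The two grey packs are untouched. Next is the traverse to the clip.

Request:
{"method": "move_arm", "body": {"rows": "0.01 -0.08 -0.02 0 0 -0.07 1;0.02 -0.2 -0.05 0 0 -0.14 1;0.03 -0.32 -0.1 0 0 -0.21 1;0.036 -0.44 -0.1 0 0 -0.28 1;0.036 -0.55 -0.1 0 0 -0.35 1;0.036 -0.64 -0.1 0 0 -0.42 1;0.036 -0.72 -0.1 0 0 -0.48 1;0.036 -0.744 -0.1 0 0 -0.5 1;0.036 -0.744 -0.1 0 0 -0.5 1;0.036 -0.744 -0.1 0 0 -0.5 1"}}

```text
clock: 5.38
eef_pos: [568.9, 49.0, 232.2]
tool_rot: [-3.141, 0.002, 0.891]
force: [-0.2, -0.6, -0.9]
width: 23.6
gripper_force: 59.2
```

Request:
{"method": "move_arm", "body": {"rows": "0.06 -0.05 0 0 0 -0.07 1;0.15 -0.13 0 0 0 -0.14 1;0.24 -0.22 0 0 0 -0.21 1;0.33 -0.3 0 0 0 -0.28 1;0.42 -0.38 0 0 0 -0.35 1;0.5 -0.45 0 0 0 -0.42 1;0.54 -0.49 0 0 0 -0.48 1;0.558 -0.503 0 0 0 -0.518 1;0.558 -0.503 0 0 0 -0.518 1;0.558 -0.503 0 0 0 -0.518 1;0.558 -0.503 0 0 0 -0.518 1"}}

```text
clock: 6.3
eef_pos: [557.8, 272.1, 232.7]
tool_rot: [-3.141, 0.002, 1.7]
force: [-0.6, 0.7, -2.5]
width: 23.5
gripper_force: 59.2
```

```bash
python3 - <<'E'
from h import *
import pickle
s,d=snap('wrist','w4.png'); pickle.dump((s,d),open('w4.pkl','wb'));print(s['eef_pos'],s['tool_rot'],s['width'],s['qpos'])
im=d['img'][:,:,::-1]
cv2.imwrite('pics/w4b.png',cv2.resize(im[0:480],(800,600),interpolation=cv2.INTER_CUBIC))
E
```

```text
[557.84026571 272.13168159 232.738333  ] [-3.14099676e+00  2.38101622e-03  1.70040244e+00] 23.511124905001598 [-0.28128548  0.6192598  -0.35946796  1.60959468  0.25411991  0.96062004
 -0.59672041]
```

View pics/w4b.png

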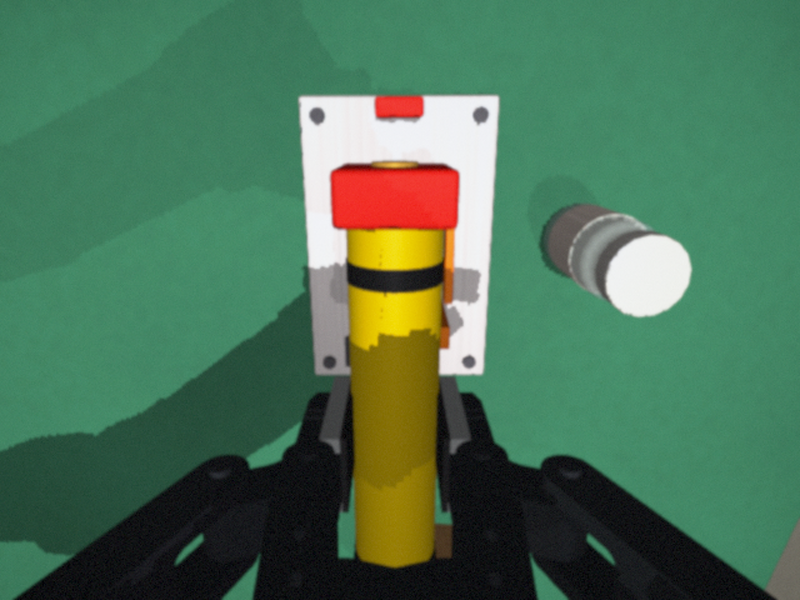

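The enlarged view (scale 1.25) shows the plate corners at (300,97), (498,97), (484,374) and (316,374). The red terminal spans 376–423 at rows 96–117, the pack axis is near column 396, and the orange jaw is on the right.

```bash
python3 - <<'E'
from h import *
import pickle
np.set_printoptions(precision=2,suppress=True)
s,d=pickle.load(open('w4.pkl','rb'))
C=np.array([atz(d,np.array(u)/1.25,15,s) for u in [(300,97),(498,97),(484,374),(316,374)]])
print(C,C.mean(0))
for i in range(4): v=C[i]-C[i-1]; print(np.linalg.norm(v),np.arctan2(v[1],v[0]))
yaw=np.mean([np.arctan2(*(C[0]-C[3])[1::-1]),np.arctan2(*(C[1]-C[2])[1::-1]),np.arctan2(*(C[1]-C[0])[1::-1])+np.pi/2,np.arctan2(*(C[2]-C[3])[1::-1])+np.pi/2]); print('y-axis',yaw)
a=atz(d,np.array((399.5,96.5))/1.25,39,s); print('term top mid outer',a)
t=pickle.load(open('d0.pkl','rb'))['top'][1]; sc=pickle.load(open('d0.pkl','rb'))['scene'][1]
for w,tt in [((300,97),(144.5,251)),((498,97),None)]: pass
# triangulate corners wrist/top
for w,tt in zip([(300,97),(498,97),(484,374),(316,374)],[(150.5,309.2),(144.5,251),(235,238.5),(242.5,296.2)]): print(tri(ray(d,np.array(w)/1.25,s),ray(t,tt)))
# tall-prong tops: top view centres (crop) and scene
for tt,ss in [((140+67/4,235+205/4),(380+292/4,200+33/4)),((140+298/4,235+178/4),(380+156/4,200+50/4))]: print('prong',tri(ray(t,tt),ray(sc,ss)))
E
```

```text
[[484.02 367.82  15.  ]
 [610.06 384.23  15.  ]
 [637.89 188.8   15.  ]
 [509.84 172.03  15.  ]] [560.45 278.22  15.  ]
197.48589063594352 1.7019225910302358
127.10804497465949 0.12942071863514215
197.40221086866995 -1.429348175159583
129.1454455023525 -3.0114156528443226
y-axis 1.7038393606077131
term top mid outer [547.34 374.83  39.  ]
(array([481.02, 368.63,   4.77]), [np.float64(1.1645610671790074), np.float64(1.1645610671789404)])
(array([608.86, 383.78,  12.06]), [np.float64(1.8321116806544055), np.float64(1.8321116806543498)])
(array([636.91, 185.73,   9.55]), [np.float64(2.4223441536759576), np.float64(2.4223441536759007)])
(array([508.42, 167.59,   6.51]), [np.float64(0.4969420707230875), np.float64(0.49694207072313146)])
prong (array([530.84, 319.67, 101.24]), [np.float64(2.8479612389383995), np.float64(2.8479612389383515)])
prong (array([546.89, 219.53, 102.55]), [np.float64(11.795425718553945), np.float64(11.795425718553956)])
```

Request:
{"method": "move_arm", "body": {"rows": "0.017 0.0055 0.08 0 0 -0.002 1;0.017 0.0055 0.17 0 0 -0.002 1;0.017 0.0055 0.24 0 0 -0.002 1;0.017 0.0055 0.275 0 0 -0.002 1;0.017 0.0055 0.275 0 0 -0.002 1;0.017 0.0055 0.275 0 0 -0.002 1"}}

```text
clock: 6.85
eef_pos: [558.3, 279.8, 151.0]
tool_rot: [3.142, 0.0, 1.708]
force: [0.2, 1.1, -1.4]
width: 23.8
gripper_force: 59.2
```

```bash
python3 - <<'E'
from h import *
import pickle
s,d=snap('wrist','w5.png'); pickle.dump((s,d),open('w5.pkl','wb'));print(s['eef_pos'],s['tool_rot'],s['width'],s['force'])
s2,e=snap('scene','s5.png')
a=cv2.resize(d['img'][0:360,160:500,::-1],(425,450),interpolation=cv2.INTER_CUBIC)
b=cv2.resize(e['img'][150:300,380:505,::-1],(375,450),interpolation=cv2.INTER_CUBIC)
cv2.imwrite('pics/w5b.png',np.hstack([a,b]))
E
```

```text
[558.3062968  279.75764537 151.02472331] [3.14157634e+00 4.43456842e-04 1.70770491e+00] 23.78681039032404 [ 0.24630086  1.08050676 -1.35130129]
```

View pics/w5b.png

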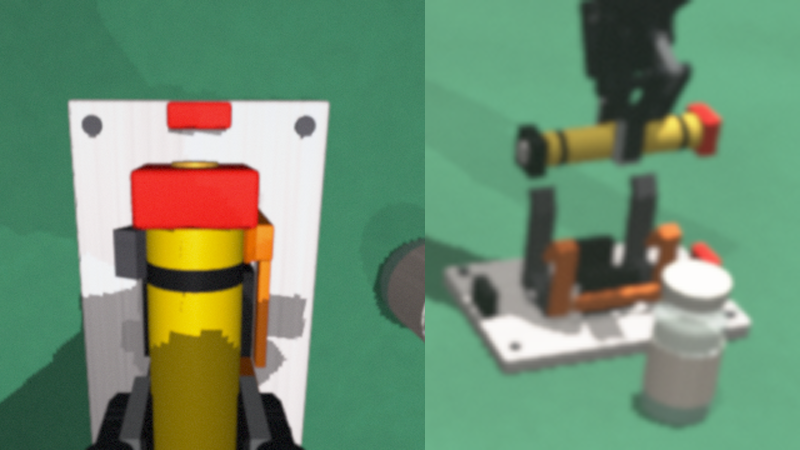

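In the lowered view (scale 1.25, column offset 160) the plate's top corners are at (69,101) and (329,101). The terminal spans 168–231 at row 101, the bolts are at (92,125) and (305,125), and the pack axis is at column 195. In the scene crop the pack hangs level above the fork, red end towards the red terminal.

```bash
python3 - <<'E'
from h import *
import pickle
np.set_printoptions(precision=2,suppress=True)
s,d=pickle.load(open('w5.pkl','rb')); T=d['T_tool_cam']; f=240/np.tan(np.radians(d['vfov'])/2)
def tool(u,h): # tool coords of pixel at world height h
    p=atz(d,(u[0]/1.25+160,u[1]/1.25),h,s); return R.from_euler('xyz',s['tool_rot']).as_matrix().T@(p-s['eef_pos'])
for n,u,h in [('TL',(69,101),15),('TR',(329,101),15),('bl',(92,125),15),('br',(305,125),15),('Bl',(90,400),15),('Br',(306,400),15),('term',(199.5,102),39),('capL',(132,225),151-2.7+15),('capR',(258,225),151-2.7+15),('tallL outer',(115,228),103),('tallR',(145,228),103),('noseL',(247,225),83),('noseR',(272,225),83),('capnear',(195,228),163)]: print(n,tool(u,h))
E
```

```text
TL [ 97.82 -61.68 135.98]
TR [ 97.8   66.15 135.98]
bl [ 86.69 -51.1  135.99]
br [ 86.68  55.14 135.99]
Bl [-68.33 -62.45 136.05]
Br [-68.29  66.65 136.06]
term [ 96.     2.29 111.98]
capL [ 62.38 -14.4  -12.3 ]
capR [ 62.38  14.9  -12.3 ]
tallL outer [ 50.85 -28.09  48.  ]
tallR [ 50.85 -17.45  48.  ]
noseL [48.44 20.76 68.  ]
noseR [48.44 30.61 68.  ]
capnear [ 61.63   0.26 -12.  ]
```

```bash
python3 - <<'E'
from h import *
import pickle
np.set_printoptions(precision=2,suppress=True)
s,d=pickle.load(open('w5.pkl','rb'))
h=cv2.cvtColor(d['img'],cv2.COLOR_RGB2HSV)
m=cv2.inRange(h,(6,120,60),(18,255,255))
for r in range(162,300,6):
    x=np.where(m[r,345:400])[0]+345
    if len(x): print(r,x.min(),x.max(),[atz(d,(x.max()+.5,r),z,s)@np.array([np.sin(s['tool_rot'][2]),-np.cos(s['tool_rot'][2]),0])-s['eef_pos']@np.array([np.sin(s['tool_rot'][2]),-np.cos(s['tool_rot'][2]),0]) for z in (83,70,32)])
g=d['img'][84]; print([int(v) for v in g[205:225].sum(1)],[int(v) for v in g[415:435].sum(1)])
for r in (182,190,200): print(d['img'][r,245:285].sum(1).astype(int).tolist())
# held pack body cols
for r in (230,250,330): 
    x=np.where(cv2.inRange(h[r:r+1],(20,120,40),(34,255,255))[0])[0]; print(r,x.min(),x.max())
E
```

```text
174 367 371 [np.float64(27.47722688688259), np.float64(29.285210501847473), np.float64(34.57008568405183)]
180 365 377 [np.float64(30.562881899111176), np.float64(32.57556807433912), np.float64(38.45880458654358)]
186 355 378 [np.float64(31.204476183681663), np.float64(33.25972576673746), np.float64(39.267378394131356)]
192 355 377 [np.float64(30.8579721214046), np.float64(32.89023460175167), np.float64(38.830694159689415)]
198 355 377 [np.float64(31.007674486011865), np.float64(33.04986823125762), np.float64(39.019357640437875)]
204 355 377 [np.float64(31.15884319348072), np.float64(33.21106548090893), np.float64(39.20986909031478)]
210 355 375 [np.float64(30.302493654650448), np.float64(32.297905656293665), np.float64(38.130648430327824)]
216 366 375 [np.float64(30.451670465194752), np.float64(32.456978866444956), np.float64(38.3186495777918)]
222 365 375 [np.float64(30.602330265186538), np.float64(32.61763344766314), np.float64(38.50851967336371)]
228 365 374 [np.float64(30.242429553022475), np.float64(32.233856898139265), np.float64(38.05495221463423)]
234 365 374 [np.float64(30.
[... 1291 characters left out ...]
, 469, 363, 319, 301, 309, 308, 309, 311, 309, 306, 312, 304]
[704, 704, 712, 707, 692, 665, 632, 591, 552, 487, 423, 395, 342, 286, 243, 207, 182, 134, 105, 114, 116, 129, 141, 152, 157, 186, 201, 190, 219, 248, 235, 250, 265, 258, 266, 250, 265, 259, 259, 263]
[705, 705, 704, 697, 669, 527, 355, 268, 240, 238, 250, 248, 239, 233, 238, 245, 238, 251, 253, 241, 257, 244, 234, 208, 177, 172, 166, 158, 169, 170, 171, 214, 243, 258, 287, 295, 318, 332, 346, 350]
[699, 698, 698, 699, 686, 620, 448, 291, 238, 242, 237, 236, 241, 230, 243, 234, 238, 237, 242, 238, 235, 242, 225, 208, 177, 171, 164, 180, 164, 177, 164, 195, 221, 256, 293, 303, 311, 330, 333, 342]
230 277 353
250 278 353
330 282 349
```

Request:
{"method": "move_arm", "body": {"rows": "-0.008 0.002 0.03 0 0 0.002 1;-0.008 0.002 0.07 0 0 0.002 1;-0.008 0.002 0.11 0 0 0.002 1;-0.008 0.002 0.15 0 0 0.002 1;-0.008 0.002 0.18 0 0 0.002 1;-0.008 0.002 0.2 0 0 0.002 1;-0.008 0.002 0.2 0 0 0.002 1;-0.008 0.002 0.2 0 0 0.002 1"}}

```text
clock: 7.62
eef_pos: [559.3, 278.3, 90.5]
tool_rot: [3.141, -0.0, 1.706]
force: [3.3, 0.6, -1.5]
width: 23.9
gripper_force: 59.2
```

Request:
{"method": "move_arm", "body": {"rows": "0 0 0.006 0 0 0 1;0 0 0.012 0 0 0 1;0 0 0.018 0 0 0 1;0 0 0.02 0 0 0 1;0 0 0.02 0 0 0 1"}}

```text
clock: 8.03
eef_pos: [558.9, 278.3, 84.9]
tool_rot: [3.141, -0.0, 1.706]
force: [2.4, 0.5, -1.5]
width: 24.1
gripper_force: 59.3
```

The tool feels about 3 N towards +x, so the pack is probably touching the tall prongs. I'll shift 1 mm to +x and continue down.

Request:
{"method": "move_arm", "body": {"rows": "0 0.002 0 0 0 0 1;0 0.004 0 0 0 0 1;0 0.004 0 0 0 0 1;0 0.004 0 0 0 0 1"}}

```text
clock: 8.37
eef_pos: [559.3, 278.2, 84.6]
tool_rot: [-3.14, 0.0, 1.706]
force: [0.1, 0.3, -1.7]
width: 24.2
gripper_force: 59.3
```

Request:
{"method": "move_arm", "body": {"rows": "0 0 0.006 0 0 0 1;0 0 0.011 0 0 0 1;0 0 0.016 0 0 0 1;0 0 0.016 0 0 0 1;0 0 0.016 0 0 0 1"}}

```text
clock: 8.78
eef_pos: [559.5, 278.3, 79.8]
tool_rot: [-3.141, 0.0, 1.706]
force: [-0.5, 0.4, -2.0]
width: 24.2
gripper_force: 59.2
```

Request:
{"method": "move_arm", "body": {"rows": "0 0 0.003 0 0 0 1;0 0 0.005 0 0 0 1;0 0 0.005 0 0 0 1;0 0 0.005 0 0 0 1"}}

```text
clock: 9.12
eef_pos: [559.0, 278.3, 78.6]
tool_rot: [-3.14, 0.0, 1.706]
force: [-5.5, -1.2, 4.1]
width: 23.5
gripper_force: 59.9
```

The pack has touched the jaw noses at the expected height. I'll release it, opening gently.

Request:
{"method": "move_arm", "body": {"rows": "0 -0.002 0 0 0 0 1;0 -0.002 0 0 0 0 1;0 -0.002 0 0 0 0 0.3;0 -0.002 0 0 0 0 0.2;0 -0.002 0 0 0 0 0.1;0 -0.002 0 0 0 0 0;0 -0.002 0 0 0 0 0;0 -0.002 0 0 0 0 0;0 -0.002 0 0 0 0 0"}}

```text
clock: 9.87
eef_pos: [559.5, 278.3, 78.5]
tool_rot: [3.141, -0.0, 1.706]
force: [0.3, 0.2, -0.8]
width: 42.9
gripper_force: 0.0
```

Request:
{"method": "move_arm", "body": {"rows": "0 0 -0.02 0 0 0 0;0 0 -0.06 0 0 0 0;0 0 -0.12 0 0 0 0;0 0 -0.2 0 0 0 0;0 0 -0.25 0 0 0 0;0 0 -0.25 0 0 0 0.5;0 0 -0.25 0 0 0 1;0 0 -0.25 0 0 0 1;0 0 -0.25 0 0 0 1"}}

```text
clock: 10.62
eef_pos: [558.7, 277.8, 152.7]
tool_rot: [-3.14, 0.001, 1.706]
force: [-0.0, 0.6, -1.1]
width: 0.1
gripper_force: 0.0
```

```bash
python3 - <<'E'
from h import *
import pickle
s,d=snap('wrist','w6.png'); pickle.dump((s,d),open('w6.pkl','wb'));print(s['eef_pos'],s['tool_rot'],s['width'],s['force'])
s2,e=snap('scene','s6.png')
a=cv2.resize(d['img'][0:480,160:500,::-1],(425,600),interpolation=cv2.INTER_CUBIC)
b=cv2.resize(e['img'][120:320,380:505,::-1],(375,600),interpolation=cv2.INTER_CUBIC)
cv2.imwrite('pics/w6b.png',np.hstack([a,b]))
E
```

```text
[558.73826642 277.78738761 152.69507784] [-3.13995142e+00  7.63627212e-04  1.70623498e+00] 0.07474378725367264 [-0.0065182   0.60578385 -1.0870374 ]
```

View pics/w6b.png

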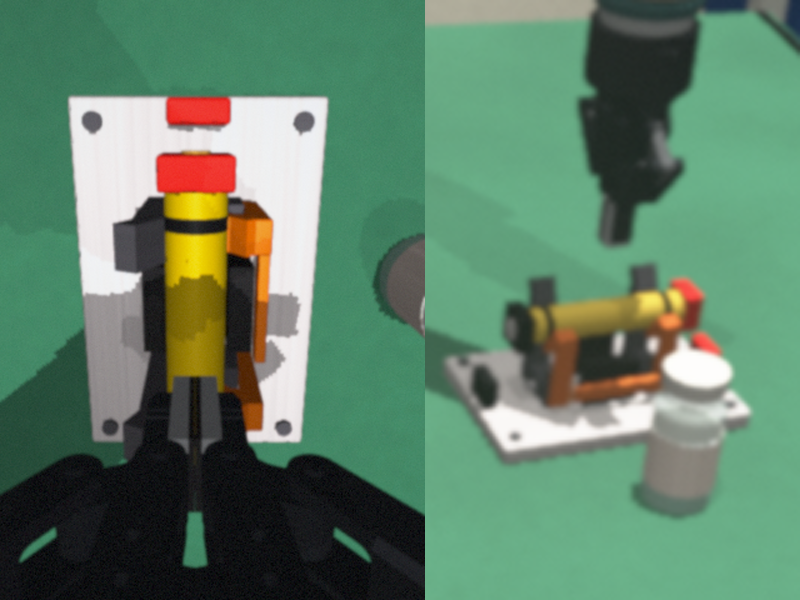

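The pack lies level in the open mouth on the noses, red end by the red terminal, with the closed fingertips centred above it. Now I'll press it down.

Request:
{"method": "move_arm", "body": {"rows": "0 0.002 0.05 0 0 0 1;0 0.002 0.1 0 0 0 1;0 0.002 0.135 0 0 0 1;0 0.002 0.155 0 0 0 1;0 0.002 0.17 0 0 0 1;0 0.002 0.18 0 0 0 1;0 0.002 0.19 0 0 0 1;0 0.002 0.2 0 0 0 1;0 0.002 0.2 0 0 0 1"}}

```text
clock: 11.47
eef_pos: [561.0, 279.2, 95.5]
tool_rot: [3.139, -0.001, 1.706]
force: [-1.1, -0.9, 10.1]
width: -0.3
gripper_force: 4.8
```

Request:
{"method": "move_arm", "body": {"rows": "0 0.001 0.008 0 0 0 1;0 0.001 0.016 0 0 0 1;0 0.001 0.024 0 0 0 1;0 0.001 0.032 0 0 0 1;0 0.001 0.04 0 0 0 1;0 0.001 0.048 0 0 0 1;0 0.001 0.056 0 0 0 1;0 0.001 0.062 0 0 0 1;0 0.001 0.066 0 0 0 1;0 0.001 0.066 0 0 0 1"}}

```text
clock: 12.3
eef_pos: [559.9, 278.1, 73.1]
tool_rot: [-3.14, 0.0, 1.706]
force: [-0.4, 0.1, 0.0]
width: -0.3
gripper_force: 0.0
```

Request:
{"method": "move_arm", "body": {"rows": "0 0 0.004 0 0 0 1;0 0 0.008 0 0 0 1;0 0 0.011 0 0 0 1;0 0 0.011 0 0 0 1"}}

```text
clock: 12.63
eef_pos: [561.1, 278.6, 71.9]
tool_rot: [3.14, -0.0, 1.706]
force: [-1.6, -1.2, 8.6]
width: 0.5
gripper_force: 4.5
```

The tips now meet a firm stop at tip height z≈58, which is the seated height. I'll retract and check.

Request:
{"method": "move_arm", "body": {"rows": "0 0 -0.02 0 0 0 1;0 0 -0.08 0 0 0 1;0 0 -0.18 0 0 0 1;0 0 -0.28 0 0 0 1;0 0 -0.36 0 0 0 1;0 0 -0.4 0 0 0 1;0 0 -0.4 0 0 0 1;0 0 -0.4 0 0 0 1"}}

```text
clock: 13.3
eef_pos: [560.1, 278.2, 190.2]
tool_rot: [3.142, 0.0, 1.706]
force: [-0.2, -0.4, -0.7]
width: 0.0
gripper_force: 0.0
```

```bash
python3 - <<'E'
from h import *
s,d=snap('wrist','w7.png');print(s['eef_pos'],s['force'])
s2,e=snap('scene','s7.png')
a=cv2.resize(d['img'][0:480,160:500,::-1],(425,600),interpolation=cv2.INTER_CUBIC)
b=cv2.resize(e['img'][190:290,380:505,::-1],(375,300),interpolation=cv2.INTER_CUBIC)
c=cv2.resize(e['img'][120:360,120:420,::-1],(375,300))
cv2.imwrite('pics/w7b.png',np.hstack([a,np.vstack([b,c])]))
E
```

```text
[560.12387155 278.15652833 190.1519496 ] [-0.21498047 -0.42350703 -0.73804992]
```

View pics/w7b.png

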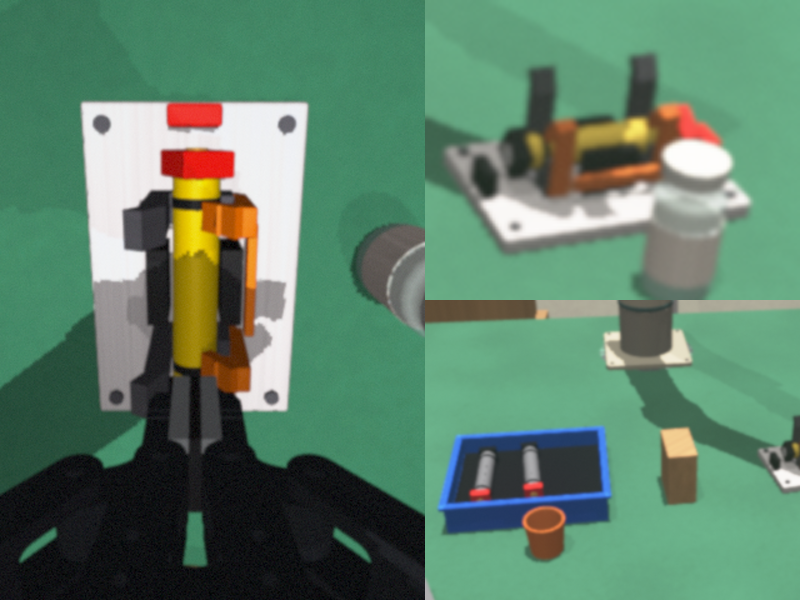

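The pack is seated, with the noses closed over its top at (230,215) and (225,370) in the wrist view. The grey packs, carton, cup and jar stand where they were.

```bash
python3 -c "
from cell import *
print(finish_job())"
```

```text
the job is handed in; nothing more can be done
None
```

The yellow pack is seated fully home in the clip, red end to the red terminal and the jaw shut over it. The grey packs, carton, jar and cup look undisturbed in the final pictures, and the job was handed in at about 13.4 s.

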